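# Slide the loaded tool tote over the step onto the saw plate and up to the fence

### The job

Take the wooden tote by its cross bar and slide it, nose first, from the white bench up over the step onto the steel saw plate: ease the nose over the lip while the tail still rests on the bench, so that the tote bridges the step for a moment, and never carry it through the air or jolt or tip it, as a bottle stands loose inside. Then slide it on, gently, until its nose is pressed square against the wooden facing of the fence with a light steady push of about 10 N (never above 16 N) for about a second, and let go with the tote wholly on the plate, lying flat at the fence, and the bottle upright in it. Leave the picture frame, the foam brush and the sanding block where they lie.

Things in the scene. Friction and masses are not known exactly. Their poses are not given: they have to be found in the camera images.
- plate: Steel saw plate, fixed, 320 mm along its own x, 340 mm along its own y, 10 mm thick. Origin at the middle of its lip edge (the square edge facing the tote), on its underside; +x points level from the lip to the fence (the direction to slide), z up. Its top is 10 mm above the origin; the white bench top is at z = 0, and the step up from it (origin height + 10 mm) is 6 to 10 mm, different each time.
- fence: Rip fence locked on the plate, 240 to 280 mm beyond the lip: aluminium rail 32 mm thick, 300 mm long, 40 mm high. Origin at the foot of the middle of the rail's face, at the plate's top; +x away from the tote, parallel to the plate's x. A shimmed wooden facing board, 44 mm high, covers that face; its own face stands 8 to 18 mm before the origin (at x = -8 to -18 mm), not measured: feel for it. It does not give.
- tote: Open wooden tote, 200 mm long (own x, nose at +x, roughly towards the plate), 130 mm wide (y), walls 45 mm high; 0.3 to 0.65 kg empty. Origin: centre of its flat underside. Two 107 mm high, 30 mm long, 8 mm thick posts on the long sides, 45 mm ahead of the centre, carry the cross bar. Centre of mass is 0 to 25 mm behind the centre, well behind the bar: raised by the bar, it pivots on its tail edge.
- bar (a point): Middle of the dark round cross bar to grip, 14 mm in diameter, running along the tote's y with 114 mm free between the posts; 45 mm ahead of the tote's centre, 95 mm above its underside, 145 mm from the tail edge. It can be pinched from above with fingers ahead of and behind it.
- nose (a point): Middle of the lower edge of the tote's nose, 100 mm ahead of its origin, on the underside.
- tail (a point): Middle of the lower edge of the tote's tail, 100 mm behind its origin, on the underside.
- bottle: White glue bottle with orange cap standing loose in the rear half of the tote: 44 mm in diameter, 105 mm high, about 0.15 kg. Origin at the centre of its underside, which stands on the tote's floor 6 mm above the tote's underside.
- frame: Dark stained picture frame, 170 x 200 mm, 16 mm thick, drying on two fixed sticks 12 mm high. Origin at the centre of its underside. Bystander.
- brush: Black foam brush with wooden handle, about 165 mm long, 20 mm thick. Bystander, lying on the bench.
- sander: Dark wooden sanding block 100 x 65 x 32 mm. Bystander, lying on the bench.
Mind the look-alikes: they are no part of the job. There is more than one size of the tote; the one meant has the size given above.

How it is judged:
By the outcome, as a careful person would: the job done as asked, in the order asked, and still so for the second after the job is handed in, with the robot touching nothing.
It also fails if it takes over 70 s, if anything falls off the work surface, if the arm or the gripper's body presses on something with over 40 N, if the wrist force passes 120 N, or if a joint passes its speed limit or range.

### The arm

A 6-joint arm with a two-finger parallel gripper is mounted at the origin on the work surface. World frame = base frame: x ahead of the robot, y to its left, z up, the work surface at z = 0. Lengths are in mm, angles in rad, forces in N, time in s.
With the tool pointing down it reaches from about 350 to 875 mm from the base axis. Payload 4.2 kg.
Tool frame: the origin (TCP) lies between the finger pads; the fingertips stand 8 mm ahead of it and the grasp point (between the pads) lies 11 mm behind it; z points along the fingers, y is the line along which they close (so a half turn about z gives the same grasp; the last joint's range is limited). The gripper opens to 85 mm and grips with 20 to 120 N. Pads are 22 mm wide; open, the fingers measure 114 mm over their backs; the gripper's body (76 mm by 85 mm) begins 54 mm behind the grasp point. The pads swing forward as they close: fully open they stand 13 mm farther back than shut.
Start: joints at [-1.035, 0.385, 0.008, 0, -1.194, -0.259], TCP at [170.816, -601.183, 239.312] pointing down, gripper open.
Joint ranges: [-3.14, 3.14], [-1.21, 2.06], [-1.07, 1.41], [-3.16, 2.05], [-2.99, -0.16], [-3.1, 3.1]. Speed limits (rad/s): [2.79, 2.79, 3.14, 3.14, 3.14, 3.14].

### API

Orientations are given as a unit quaternion [x, y, z, w].
In Python, from bench import read_state, get_image, camera_params, job_done gives the robot as it stands.
- The arm moves only by the tool drive_tool, never from a script. Its argument "moves" is a list that holds one entry, the list of rows, each a list of 7 numbers: the shift along the tool's x, y, z in m, then the turn, a rotation vector about the tool's x, y, z in rad, then the closure in counts, from 0 (fully open) to 255 (shut). A call has 1 to 8 rows; each row shifts and turns the commanded pose from where the row before left it, along the tool's axes as they then stand; what a row does not reach is not made up. A row lasts 1/12 s, in which the tool goes at most 41.7 mm and 7.16 degrees, less where a joint would pass 70% of its speed; a pose out of reach is approached as far as the arm can. A call is refused whole if a number of a shift passes 0.0417 or a number of a turn 0.125, either way. A call with a gripper value outside its range is refused whole. The fingers move at their own pace and stop on an object; the grip force is fixed at half the most. Time passes only in rows, so rows that do not move let the fingers close. It gives the time, the measured TCP pose, the force and the opening at its end, in the units of the state.
- read_state(): the state, without advancing time (a new reading comes with each control period).
- get_image(name): name is "scene" or "top" or "wrist"; returns the picture (384x512x3 uint8, blue, green, red); there is no depth.
- camera_params(name): a dict with "mtx" (3x3 intrinsics, pixels), "extrinsics" (4x4, takes a point from camera to world coordinates). Camera axes: x right, y up, looking along -z (the intrinsics and any distortion apply to the point x, -y, -z); pixel columns grow to the right and rows downward; lengths in mm; the calibration is good to about 2 mm. A picture is of the moment at which its call begins: read the wrist's pose just before it. camera_params takes no time and is no camera call; for the wrist camera it gives the pose at the moment of the call.
- job_done(): hands the job in, once; it reports no verdict.
The state is a dict: "clock": time; "joints": joint angles; "joint_vel": joint speeds; "joint_efforts": joint torques, N m; "position": TCP position; "ee_rot": TCP orientation; "contact_force": force on the tool from outside, world axes, zero at the start; "wrist_torque": the same for the moment, N m; "gripper_width": finger opening in mm.
Only numpy, scipy, OpenCV 4.12 (cv2) and the standard library are available. Lean on these libraries where they do the work, as an engineer would, in place of code of your own. Each camera call takes 0.05 s, during which the arm holds its last target. There are 200 camera calls.

## Working session

There is one attempt and no reset: what is moved stays moved. The work goes in short steps, Python scripts to look and compute and a tool call to move; the robot and the scene stay as the last step left them, time stands still between calls to the robot, and variables do not carry over. Pictures are saved under pics/ and viewed, on a budget of 10 in all, crops included, one or two more only if the job needs it, and the job is handed in when it is done.

Besides the shell and the picture viewer there is one more tool, called as name(argument=value, ...) on one line, values as JSON. drive_tool: Moves the arm, as the interface text tells. Its arguments: {"type":"object","properties":{"moves":{"type":"array"}},"required":["moves"]}

```bash
ls; mkdir -p pics
python3 - <<'E'
from bench import *
import cv2
s=read_state();print(s)
for n in("scene","top"):
    p=camera_params(n);print(n,p["mtx"],p["extrinsics"])
    cv2.imwrite(f"pics/{n}0.png",get_image(n))
E
```

```text
pics
{'clock': 0.0, 'joints': array([-1.03538386e+00,  3.85579667e-01,  6.65117083e-03, -5.46942892e-04,
       -1.19398955e+00, -2.58611453e-01]), 'joint_vel': array([ 0.0025585 , -0.00012402,  0.00178645, -0.00088112, -0.00031024,
       -0.00015427]), 'joint_efforts': array([-5.00163933e-04, -3.92288339e+01,  1.88402241e+01,  4.18626219e+00,
       -4.66760379e-03,  2.75322085e-07]), 'position': array([ 170.68851578, -600.66095231,  238.21041206]), 'ee_rot': array([-1.37859080e-01,  9.90451253e-01,  1.07662945e-03, -1.75788055e-04]), 'contact_force': array([-0.17566924, -0.29036518,  0.58494514]), 'wrist_torque': array([ 0.0537451 , -0.00137212, -0.01043825]), 'gripper_width': 85.25003001659488}
scene [[474.31775043   0.         253.30504503]
 [  0.         474.31775043 181.91360308]
 [  0.           0.           1.        ]] [[ 1.06891892e-02 -8.14996499e-01  5.79367283e-01  1.42757101e+03]
 [ 9.99893380e-01  1.44761092e-02  1.91576018e-03 -2.82911841e+00]
 [-9.94832187e-03  5.79285033e-01  8.15064342e-01  1.42190052e+03]
 [ 0.00000000e+00  0.00000000e+00  0.00000000e+00  1.00000000e+00]]
top [[433.86328627   0.         256.9182452 ]
 [  0.         433.86328627 199.2783874 ]
 [  0.           0.           1.        ]] [[-1.29989218e-02  9.97813456e-01 -6.48022784e-02  4.04717877e+02]
 [-9.99902822e-01 -1.32979093e-02 -4.18463951e-03 -2.75592444e+01]
 [-5.03722443e-03  6.47415853e-02  9.97889349e-01  1.58687056e+03]
 [ 0.00000000e+00  0.00000000e+00  0.00000000e+00  1.00000000e+00]]
```

View pics/scene0.png

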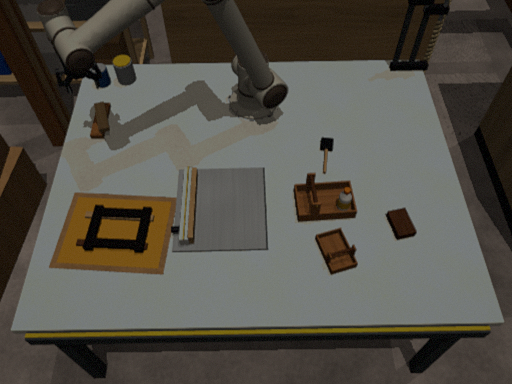

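View pics/top0.png

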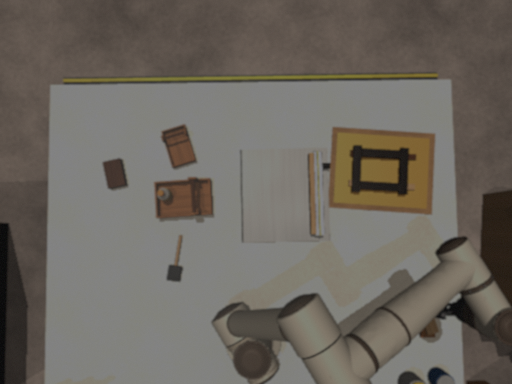

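Two totes: A at scene (325,200)/top (183,198), larger, with bottle inside; B at scene (337,250)/top (179,147), smaller, no bottle. A fits (size to be checked). Measuring and confirming in a crop.

```bash
cat > h.py <<'E'
import numpy as np, cv2
from bench import *
def ray(n,uv,p=None):
    p=p or camera_params(n); K=p["mtx"];E=p["extrinsics"]
    uv=np.atleast_2d(uv).astype(float)
    d=np.c_[(uv[:,0]-K[0,2])/K[0,0],-(uv[:,1]-K[1,2])/K[1,1],-np.ones(len(uv))]
    return E[:3,3],d@E[:3,:3].T
def onz(n,uv,z,p=None):
    o,d=ray(n,uv,p); return o+d*((z-o[2])/d[:,2])[:,None]
def proj(n,P,p=None):
    p=p or camera_params(n); E=p["extrinsics"];K=p["mtx"]
    c=(np.atleast_2d(P)-E[:3,3])@E[:3,:3]
    return np.c_[K[0,0]*c[:,0]/-c[:,2]+K[0,2],-K[1,1]*c[:,1]/-c[:,2]+K[1,2]]
E
python3 - <<'E'
from h import *
t=cv2.imread("pics/top0.png"); s=cv2.imread("pics/scene0.png")
a=cv2.resize(t[115:255,90:340],None,fx=3.2,fy=3.2,interpolation=cv2.INTER_CUBIC)[:, :800]
cv2.imwrite("pics/crop1.png",cv2.convertScaleAbs(a,alpha=1.5))
for n,im,boxes in(("top",t,[(145,170,225,230),(155,118,205,172)]),("scene",s,[(285,165,365,230),(310,225,362,278)])):
    for (x0,y0,x1,y1) in boxes:
        c=im[y0:y1,x0:x1]; hsv=cv2.cvtColor(c,cv2.COLOR_BGR2HSV)
        m=((hsv[...,1]>70)).astype(np.uint8)
        cs,_=cv2.findContours(m,cv2.RETR_EXTERNAL,cv2.CHAIN_APPROX_NONE); k=max(cs,key=cv2.contourArea)+np.array([x0,y0])
        r=cv2.minAreaRect(k); b=cv2.boxPoints(r); print(n,r)
        print(onz(n,b,45).round(0).tolist())
# plate corners: gray vs bench in top
g=cv2.cvtColor(t,cv2.COLOR_BGR2GRAY).astype(int)
for r in(170,195,220): print(r,g[r,232:335].tolist())
for c in(260,290): print(c,g[140:160,c].tolist(),g[232:252,c].tolist())
E
```

```text
top ((183.0228271484375, 196.81979370117188), (38.402156829833984, 56.07143020629883), 85.91438293457031)
[[580.0, 347.0, 45.0], [592.0, 147.0, 45.0], [455.0, 138.0, 45.0], [443.0, 337.0, 45.0]]
top ((177.8439178466797, 146.0144500732422), (37.197113037109375, 25.26275634765625), 72.18110656738281)
[[752.0, 324.0, 45.0], [779.0, 238.0, 45.0], [649.0, 197.0, 45.0], [623.0, 283.0, 45.0]]
scene ((324.69036865234375, 195.6649627685547), (47.45053482055664, 60.702484130859375), 85.91438293457031)
[[417.0, 136.0, 45.0], [402.0, 356.0, 45.0], [601.0, 341.0, 45.0], [614.0, 136.0, 45.0]]
scene ((337.6754150390625, 249.3295135498047), (44.66266632080078, 32.80988311767578), 66.37062072753906)
[[669.0, 190.0, 45.0], [620.0, 295.0, 45.0], [771.0, 334.0, 45.0], [814.0, 234.0, 45.0]]
170 [130, 130, 130, 129, 129, 130, 130, 125, 110, 101, 116, 129, 131, 130, 131, 130, 130, 131, 131, 130, 130, 129, 129, 129, 129, 130, 130, 130, 130, 129, 130, 129, 130, 129, 129, 130, 129, 129, 131, 128, 128, 129, 128, 129, 129, 129, 129, 127, 127, 127, 125, 126, 125, 127, 127, 128, 127, 127, 125, 125, 126, 126, 127,
[... 927 characters left out ...]
 127, 127, 127, 127, 126, 127, 126, 126, 125, 125, 127, 126, 126, 126, 125, 125, 124, 125, 126, 127, 125, 126, 126, 126, 125, 125, 125, 124, 124, 125, 126, 120, 100, 77, 87, 102, 104, 104, 109, 119, 124, 116, 114, 124, 131, 129, 123, 121, 121, 122, 121, 123, 125, 128, 130, 129, 129, 130]
260 [132, 131, 130, 131, 131, 130, 130, 131, 130, 129, 128, 127, 127, 128, 128, 128, 129, 128, 129, 129] [123, 123, 123, 123, 123, 122, 121, 122, 121, 118, 118, 127, 131, 130, 130, 130, 131, 131, 130, 131]
290 [130, 130, 131, 130, 129, 131, 130, 130, 128, 126, 126, 124, 125, 126, 125, 125, 126, 124, 125, 125] [123, 122, 122, 122, 120, 122, 119, 119, 119, 121, 128, 131, 130, 131, 130, 131, 129, 131, 129, 131]
```

View pics/crop1.png

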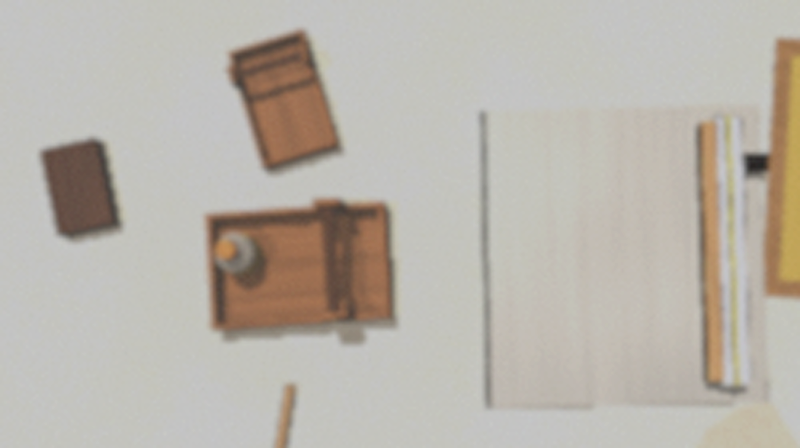

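A (crop 207–393 × 204–328) measures about 200 × 137 mm over the posts and holds the bottle, so it is the one meant. B (crop 230–340 × 30–170) is only about 136 × 90 mm. Now its frame and the plate's.

Run:
```python
from h import *
t=cv2.imread("pics/top0.png"); g=cv2.cvtColor(t,cv2.COLOR_BGR2GRAY).astype(float)
c=np.array([[207,215],[387,204],[393,319],[214,328]])/3.2+[90,115]
P=onz("top",c,45);print("rim",P.round(0).tolist(),P.mean(0).round(1))
for i in range(4):
    d=P[(i+1)%4]-P[i];print(np.linalg.norm(d).round(1),np.degrees(np.arctan2(d[1],d[0])).round(2))
# bar ends from crop at z=95
b=onz("top",np.array([[330,215],[350,312]])/3.2+[90,115],95);print("bar",b.round(0).tolist(),b.mean(0))
# lip: dark line, subpixel centroid; facing left edge
rows=np.arange(155,236)
def dark(lo,hi):
    r=[]
    for y in rows:
        w=np.clip(122-g[y,lo:hi],0,None); r.append((w*np.arange(lo,hi)).sum()/max(w.sum(),1e-6))
    return np.array(r)
L=dark(237,248)
sat=cv2.cvtColor(t,cv2.COLOR_BGR2HSV)[...,1].astype(float)
F=np.array([300+np.argmax(sat[y,300:325]>50) for y in rows])
for n,v,z in(("lip",L,4),("facing",F,50)):
    q=np.polyfit(rows,v,1);print(n,q,np.std(v-np.polyval(q,rows)))
    e=onz("top",np.c_[np.polyval(q,[151,196,242]),[151,196,242]],z);print(e.round(1).tolist())
    d=e[2]-e[0];print("normal yaw",np.degrees(np.arctan2(d[1],d[0])).round(2)+90)
```

```text
rim [[571.0, 344.0, 45.0], [581.0, 142.0, 45.0], [452.0, 136.0, 45.0], [445.0, 335.0, 45.0]] [512.1 239.4  45. ]
201.5 -87.26
128.6 -177.38
199.2 92.12
126.5 3.66
bar [[564.0, 198.0, 95.0], [459.0, 177.0, 95.0]] [511.19529628 187.88011885  95.        ]
lip [2.06565740e-02 2.37333101e+02] 0.12960588424110284
[[686.5, 37.4, 4.0], [520.3, 35.8, 4.0], [352.7, 34.1, 4.0]]
normal yaw -89.43
facing [3.80984643e-02 3.02039935e+02] 1.0766932126170539
[[675.0, -205.1, 50.0], [513.7, -207.9, 50.0], [351.1, -210.7, 50.0]]
normal yaw -89.02000000000001
```

drive_tool(moves=[[[0, 0, 0, 0, 0, 0.116, 0], [0, 0, 0, 0, 0, 0.116, 0], [-0.0157, 0.0325, 0, 0, 0, 0, 0], [-0.0157, 0.0325, 0, 0, 0, 0, 0], [-0.0157, 0.0325, 0, 0, 0, 0, 0], [-0.0157, 0.0325, 0, 0, 0, 0, 0], [-0.0157, 0.0325, 0, 0, 0, 0, 0], [-0.0157, 0.0325, 0, 0, 0, 0, 0]]])

```text
clock: 0.77
position: [256.2, -400.4, 238.9]
ee_rot: [-0.022, 1.0, 0.0, -0.0]
contact_force: [1.1, -0.1, 0.4]
gripper_width: 85.3
```

drive_tool(moves=[[[-0.0157, 0.0325, 0, 0, 0, 0, 0], [-0.0157, 0.0325, 0, 0, 0, 0, 0], [-0.0157, 0.0325, 0, 0, 0, 0, 0], [-0.0157, 0.0325, 0, 0, 0, 0, 0], [-0.0157, 0.0325, 0, 0, 0, 0, 0], [-0.0157, 0.0325, 0, 0, 0, 0, 0], [-0.0157, 0.0325, 0, 0, 0, 0, 0], [-0.0157, 0.0325, 0, 0, 0, 0, 0]]])

```text
clock: 1.43
position: [369.9, -135.0, 239.3]
ee_rot: [-0.022, 1.0, 0.0, 0.0]
contact_force: [1.0, -1.0, -0.5]
gripper_width: 85.6
```

drive_tool(moves=[[[-0.0157, 0.0325, 0, 0, 0, 0, 0], [-0.0157, 0.0325, 0, 0, 0, 0, 0], [-0.0157, 0.0325, 0, 0, 0, 0, 0], [-0.0157, 0.0325, 0, 0, 0, 0, 0], [-0.0157, 0.0325, 0, 0, 0, 0, 0], [-0.0157, 0.0325, 0, 0, 0, 0, 0], [0, 0, 0, 0, 0, 0, 0], [0, 0, 0, 0, 0, 0, 0]]])

```text
clock: 2.1
position: [455.5, 63.7, 238.6]
ee_rot: [-0.024, 1.0, -0.0, -0.001]
contact_force: [-1.0, 0.2, 0.3]
gripper_width: 85.6
```

drive_tool(moves=[[[-0.0157, 0.0319, 0, 0, 0, 0, 0], [-0.0157, 0.0319, 0, 0, 0, 0, 0], [-0.0157, 0.0319, 0, 0, 0, 0, 0], [-0.0157, 0.0319, 0, 0, 0, 0, 0], [0, 0, 0, 0, 0, 0, 0], [0, 0, 0, 0, 0, 0, 0]]])

```text
clock: 2.6
position: [512.3, 192.6, 238.4]
ee_rot: [-0.023, 1.0, -0.0, -0.001]
contact_force: [-1.0, -1.0, -0.1]
gripper_width: 85.4
```

Run:
```python
from h import *
s=read_state();print(s["position"],s["ee_rot"])
p=camera_params("wrist");np.save("w1.npy",p,allow_pickle=True);print(p["extrinsics"].round(3),p["mtx"])
im=get_image("wrist");cv2.imwrite("pics/w1.png",im)
print(proj("wrist",[[512,194,95]],p))
```

```text
[512.29308903 192.60578906 238.36350317] [-2.25802246e-02  9.99744458e-01 -4.99133422e-04 -9.49873537e-04]
[[-4.50000e-02 -9.57000e-01 -2.86000e-01  4.39081e+02]
 [ 9.99000e-01 -4.30000e-02 -1.10000e-02  1.89055e+02]
 [-1.00000e-03 -2.86000e-01  9.58000e-01  3.72896e+02]
 [ 0.00000e+00  0.00000e+00  0.00000e+00  1.00000e+00]] [[279.76478831   0.         257.64199389]
 [  0.         279.76478831 189.03117727]
 [  0.           0.           1.        ]]
[[259.65327328 179.71281697]]
```

View pics/w1.png

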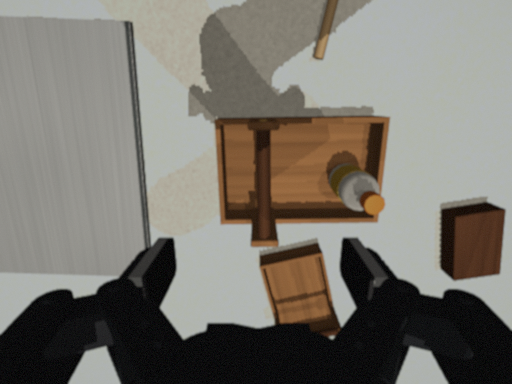

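Run:
```python
from h import *
p=np.load("w1.npy",allow_pickle=True).item()
im=cv2.imread("pics/w1.png");g=cv2.cvtColor(im,cv2.COLOR_BGR2GRAY).astype(float)
r=np.arange(136,204,3);B=[];
for y in r:
    w=np.clip(55-cv2.GaussianBlur(g,(3,3),0)[y,245:285],0,None);B.append((w*np.arange(245,285)).sum()/w.sum())
q=np.polyfit(r,B,1);print("bar",q,np.std(B-np.polyval(q,r)));e=onz("wrist",np.c_[np.polyval(q,[130,200]),[130,200]],95,p);d=e[1]-e[0];print(e.round(1).tolist(),np.degrees(np.arctan2(d[1],d[0]))-90)
c=onz("wrist",[[216,117],[389,117],[380.5,222],[222,222]],45,p);print("rim",c.round(1).tolist(),c.mean(0))
for i in range(4):
    d=c[(i+1)%4]-c[i];print(np.linalg.norm(d).round(1),np.degrees(np.arctan2(d[1],d[0])).round(2))
l=[]
for y in range(35,240,5):
    x0=int(129+(y-22)*19/226); w=np.clip(90-g[y,x0-8:x0+9],0,None); l.append([(w*np.arange(x0-8,x0+9)).sum()/w.sum(),y])
l=np.array(l);q=np.polyfit(l[:,1],l[:,0],1)
for z in(4,8):
    e=onz("wrist",np.c_[np.polyval(q,[22,248]),[22,248]],z,p);d=e[1]-e[0];print("lip",z,e.round(1).tolist(),np.degrees(np.arctan2(d[1],d[0]))-90)
o=onz("wrist",[[263,120],[264,245]],107,p);print("posts",o.round(1).tolist())
s=cv2.resize(g[80:110,125:160],None,fx=1,fy=1);print(g[80,120:155].round().tolist(),g[200,128:163].round().tolist())
```

```text
bar [-1.93346283e-02  2.64441041e+02] 0.7076971946465611
[[461.9, 193.9, 95.0], [533.9, 196.0, 95.0]] -88.30391047146996
rim [[453.8, 141.9, 45.0], [445.0, 338.1, 45.0], [573.5, 350.5, 45.0], [582.6, 149.8, 45.0]] [513.73594009 245.05972787  45.        ]
196.4 92.58
129.1 5.49
200.9 -87.39
129.1 -176.49
lip 4 [[352.6, 33.0, 4.0], [646.9, 36.0, 4.0]] -89.42594835924545
lip 8 [[353.5, 34.7, 8.0], [644.7, 37.6, 8.0]] -89.42594835924545
posts [[451.8, 194.2, 107.0], [579.7, 201.7, 107.0]]
[148.0, 147.0, 148.0, 146.0, 147.0, 150.0, 151.0, 151.0, 144.0, 120.0, 90.0, 66.0, 74.0, 90.0, 96.0, 77.0, 78.0, 126.0, 167.0, 178.0, 179.0, 181.0, 179.0, 177.0, 178.0, 179.0, 177.0, 180.0, 178.0, 178.0, 179.0, 179.0, 179.0, 178.0, 178.0] [152.0, 151.0, 151.0, 153.0, 154.0, 155.0, 154.0, 153.0, 153.0, 153.0, 152.0, 147.0, 122.0, 86.0, 70.0, 80.0, 94.0, 78.0, 78.0, 125.0, 159.0, 170.0, 172.0, 173.0, 174.0, 173.0, 173.0, 171.0, 171.0, 172.0, 173.0, 173.0, 174.0, 174.0, 172.0]
```

drive_tool(moves=[[[-0.003, 0.0035, 0.03, 0, 0, 0, 0], [0, 0, 0.03, 0, 0, 0, 0], [0, 0, 0.03, 0, 0, 0, 0], [0, 0, 0.03, 0, 0, 0, 0], [0, 0, 0.02, 0, 0, 0, 0], [0, 0, 0.0145, 0, 0, 0, 0], [0, 0, 0, 0, 0, 0, 80], [0, 0, 0, 0, 0, 0, 110]]])

```text
clock: 3.32
position: [514.8, 194.5, 84.9]
ee_rot: [-0.022, 1.0, -0.001, -0.001]
contact_force: [0.1, 0.3, -0.1]
gripper_width: 63.7
```

Run:
```python
from h import *
s=read_state();print(s["position"],s["ee_rot"],s["contact_force"],s["wrist_torque"],s["gripper_width"])
im=get_image("wrist");t=get_image("top")
c=cv2.resize(t[150:250,120:270],None,fx=3.3,fy=3.84,interpolation=cv2.INTER_CUBIC)[:384]
cv2.imwrite("pics/w2.png",cv2.resize(im,(512,384)))
```

```text
[514.77816875 194.52662857  84.89365919] [-2.17035620e-02  9.99764134e-01 -5.43268365e-04 -5.80202001e-04] [ 0.09864016  0.33711517 -0.1015957 ] [ 0.02022614 -0.07896355 -0.03665504] 63.66914189519383
```

View pics/w2.png

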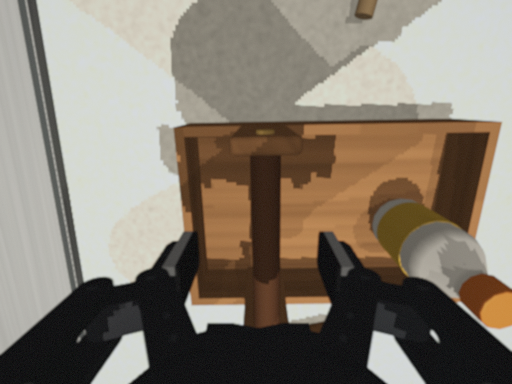

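The fingers (tips about 190 and 325) straddle the bar (col 265), which sits slightly to the tail side of their midpoint. Closing.

drive_tool(moves=[[[0, 0.0015, 0, 0, 0, 0, 140], [0, 0, 0, 0, 0, 0, 170], [0, 0, 0, 0, 0, 0, 190], [0, 0, 0, 0, 0, 0, 205], [0, 0, 0, 0, 0, 0, 220], [0, 0, 0, 0, 0, 0, 255], [0, 0, 0, 0, 0, 0, 255], [0, 0, 0, 0, 0, 0, 255]]])

```text
clock: 4.08
position: [515.5, 198.1, 85.5]
ee_rot: [-0.023, 1.0, 0.0, 0.001]
contact_force: [-2.1, 1.5, 6.4]
gripper_width: 12.0
```

drive_tool(moves=[[[0, 0, 0, 0, 0, 0, 255], [0, 0, 0, 0, 0, 0, 255], [0, 0, 0, 0, 0, 0, 255]]])

```text
clock: 4.33
position: [515.5, 198.1, 85.5]
ee_rot: [-0.023, 1.0, 0.0, 0.001]
contact_force: [-2.4, 2.0, 4.6]
gripper_width: 11.9
```

```bash
cat > st.py <<'E'
from h import *
np.set_printoptions(precision=2,suppress=True)
from scipy.spatial.transform import Rotation as R
def st():
    s=read_state();Rm=R.from_quat(s["ee_rot"]).as_matrix()
    y=Rm[:,1]
    print("t",round(s["clock"],2),"pos",s["position"],"yaw",round(np.degrees(np.arctan2(-y[1],-y[0])),2),"pitch(nose up)",round(np.degrees(np.arcsin(-y[2])),2),"roll",round(np.degrees(np.arcsin(Rm[2,0])),2),"F",s["contact_force"],"M",s["wrist_torque"],"w",round(s["gripper_width"],1))
if __name__=="__main__": st()
E
python3 st.py
```

```text
t 4.33 pos [515.47 198.11  85.52] yaw -87.38 pitch(nose up) -0.03 roll -0.06 F [-2.36  1.96  4.6 ] M [0.54 0.64 0.17] w 11.9
```

drive_tool(moves=[[[0, -0.001, 0, 0, 0, 0.003, 255], [0, -0.003, 0, 0, 0, 0.005, 255], [0, -0.005, 0, 0, 0, 0.005, 255], [0, -0.006, 0, 0, 0, 0.005, 255], [0, -0.006, 0, 0, 0, 0.005, 255], [0, -0.006, 0, 0, 0, 0.005, 255], [0, -0.005, 0, 0, 0, 0.005, 255], [0, -0.004, 0, 0, 0, 0.003, 255]]])

```text
clock: 5.0
position: [517.7, 163.2, 85.5]
ee_rot: [-0.004, 1.0, 0.002, 0.002]
contact_force: [-0.2, 5.3, 3.0]
gripper_width: 12.2
```

```bash
python3 st.py
```

```text
t 5.0 pos [517.71 163.24  85.54] yaw -89.49 pitch(nose up) -0.19 roll -0.24 F [-0.16  5.26  3.04] M [1.64 0.06 0.07] w 12.2
```

drive_tool(moves=[[[0, -0.002, 0, 0, 0, 0, 255], [0, 0.0004, -0.0007, 0.005, 0, 0, 255], [0, 0.00084, -0.0014, 0.01, 0, 0, 255], [0, 0.00084, -0.0014, 0.01, 0, 0, 255], [0, 0.00084, -0.0014, 0.01, 0, 0, 255], [0, 0.0004, -0.0007, 0.005, 0, 0, 255], [0, 0, 0, 0, 0, 0, 255], [0, 0, 0, 0, 0, 0, 255]]])

```text
clock: 5.67
position: [515.6, 162.7, 90.0]
ee_rot: [-0.004, 1.0, -0.02, -0.001]
contact_force: [0.5, -0.5, -2.5]
gripper_width: 12.1
```

```bash
python3 st.py
```

```text
t 5.67 pos [515.6  162.72  89.96] yaw -89.5 pitch(nose up) 2.35 roll 0.08 F [ 0.53 -0.55 -2.51] M [-0.06 -0.25 -0.13] w 12.1
```

drive_tool(moves=[[[0, 0.0004, -0.0007, 0.005, 0, 0, 255], [0, 0.00084, -0.0014, 0.01, 0, 0, 255], [0, 0.00084, -0.0014, 0.01, 0, 0, 255], [0, 0.00084, -0.0014, 0.01, 0, 0, 255], [0, 0.00084, -0.0014, 0.01, 0, 0, 255], [0, 0, 0, 0, 0, 0, 255], [0, 0, 0, 0, 0, 0, 255]]])

```text
clock: 6.25
position: [516.1, 167.3, 96.6]
ee_rot: [-0.005, 0.999, -0.043, 0.0]
contact_force: [0.4, -1.2, -3.4]
gripper_width: 12.2
```

Run:
```python
from st import *
st()
im=get_image("scene");w=get_image("wrist")
a=cv2.resize(im[150:260,160:380],(800,400),interpolation=cv2.INTER_CUBIC)
cv2.imwrite("pics/s2.png",cv2.convertScaleAbs(a,alpha=1.4))
```

```text
t 6.25 pos [516.1  167.27  96.58] yaw -89.47 pitch(nose up) 4.88 roll -0.01 F [ 0.38 -1.23 -3.36] M [-0.02 -0.11 -0.06] w 12.2
```

View pics/s2.png

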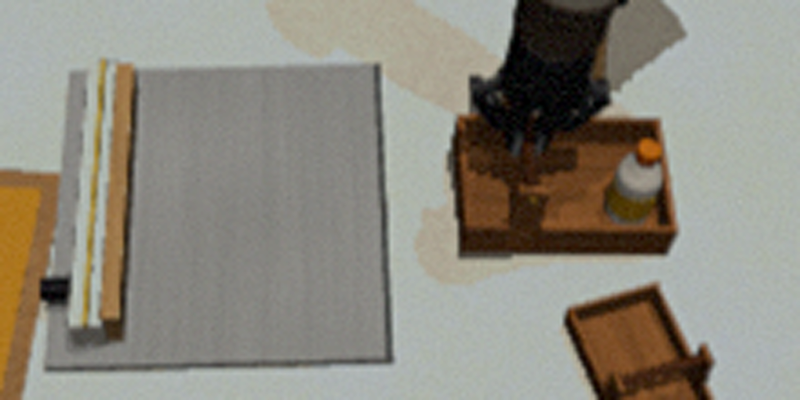

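drive_tool(moves=[[[0, -0.002, 0.00017, 0, 0, 0, 255], [0, -0.004, 0.00034, 0, 0, 0, 255], [0, -0.006, 0.00051, 0, 0, 0, 255], [0, -0.006, 0.00051, 0, 0, 0, 255], [0, -0.006, 0.00051, 0, 0, 0, 255], [0, -0.006, 0.00051, 0, 0, 0, 255], [0, -0.006, 0.00051, 0, 0, 0, 255], [0, -0.006, 0.00051, 0, 0, 0, 255]]])

```text
clock: 7.02
position: [516.3, 124.2, 96.4]
ee_rot: [-0.004, 0.999, -0.043, 0.0]
contact_force: [-0.3, 1.8, -5.0]
gripper_width: 11.9
```

```bash
python3 st.py
```

```text
t 7.02 pos [516.32 124.17  96.38] yaw -89.51 pitch(nose up) 4.88 roll 0.02 F [-0.31  1.84 -5.  ] M [0.72 0.02 0.08] w 11.9
```

drive_tool(moves=[[[0, -0.006, 0.00051, 0, 0, 0, 255], [0, -0.006, 0.00051, 0, 0, 0, 255], [0, -0.006, 0.00051, 0, 0, 0, 255], [0, -0.006, 0.00051, 0, 0, 0, 255], [0, -0.006, 0.00051, 0, 0, 0, 255], [0, -0.006, 0.00051, 0, 0, 0, 255], [0, -0.004, 0.00034, 0, 0, 0, 255], [0, -0.002, 0.00017, 0, 0, 0, 255]]])

```text
clock: 7.68
position: [516.8, 82.2, 96.5]
ee_rot: [-0.004, 0.999, -0.043, 0.0]
contact_force: [0.9, 2.2, -4.3]
gripper_width: 12.0
```

```bash
python3 st.py
```

```text
t 7.68 pos [516.78  82.21  96.46] yaw -89.53 pitch(nose up) 4.87 roll 0.01 F [ 0.9   2.22 -4.31] M [ 0.65  0.   -0.01] w 12.0
```

drive_tool(moves=[[[0, -0.003, 0.00026, 0, 0, 0, 255], [0, -0.006, 0.00051, 0, 0, 0, 255], [0, -0.006, 0.00051, 0, 0, 0, 255], [0, -0.006, 0.00051, 0, 0, 0, 255], [0, -0.006, 0.00051, 0, 0, 0, 255], [0, -0.006, 0.00051, 0, 0, 0, 255], [0, -0.004, 0.00034, 0, 0, 0, 255], [0, -0.002, 0.00017, 0, 0, 0, 255]]])

```text
clock: 8.35
position: [517.1, 43.0, 96.5]
ee_rot: [-0.004, 0.999, -0.043, 0.0]
contact_force: [-0.4, 0.8, -5.3]
gripper_width: 12.3
```

```bash
python3 st.py
```

```text
t 8.35 pos [517.11  43.01  96.48] yaw -89.53 pitch(nose up) 4.87 roll 0.01 F [-0.38  0.85 -5.26] M [0.77 0.   0.04] w 12.3
```

drive_tool(moves=[[[0, -0.0004, 0.0007, -0.005, 0, 0, 255], [0, -0.0004, 0.0007, -0.005, 0, 0, 255], [0, 0, 0, 0, 0, 0, 255]]])

```text
clock: 8.6
position: [517.1, 42.2, 95.3]
ee_rot: [-0.004, 0.999, -0.038, -0.0]
contact_force: [-0.3, -3.4, -2.1]
gripper_width: 12.0
```

```bash
python3 st.py
```

```text
t 8.6 pos [517.1   42.16  95.32] yaw -89.5 pitch(nose up) 4.33 roll 0.03 F [-0.31 -3.43 -2.13] M [-0.46  0.03  0.01] w 12.0
```

drive_tool(moves=[[[0, -0.0006, 0.0007, -0.005, 0, 0, 255], [0, -0.0006, 0.0007, -0.005, 0, 0, 255], [0, 0, 0, 0, 0, 0, 255]]])

```text
clock: 8.85
position: [517.2, 41.9, 94.8]
ee_rot: [-0.004, 0.999, -0.032, 0.0]
contact_force: [-4.0, -0.3, 4.7]
gripper_width: 12.1
```

```bash
python3 st.py
```

```text
t 8.85 pos [517.24  41.9   94.84] yaw -89.49 pitch(nose up) 3.68 roll -0.03 F [-4.   -0.3   4.67] M [ 0.36  1.   -0.03] w 12.1
```

drive_tool(moves=[[[0, -0.0006, 0.0007, -0.005, 0, 0, 255], [0, -0.0006, 0.0007, -0.005, 0, 0, 255], [0, 0, 0, 0, 0, 0, 255]]])

```text
clock: 9.1
position: [517.4, 41.1, 94.8]
ee_rot: [-0.005, 1.0, -0.027, 0.001]
contact_force: [-7.7, 4.5, 12.2]
gripper_width: 12.3
```

```bash
python3 st.py
```

```text
t 9.1 pos [517.38  41.12  94.8 ] yaw -89.45 pitch(nose up) 3.09 roll -0.07 F [-7.74  4.46 12.23] M [ 1.01  2.12 -0.12] w 12.3
```

drive_tool(moves=[[[0, -0.001, -0.001, 0.004, 0, 0, 255], [0, -0.003, -0.0003, 0.003, 0, 0, 255], [0, -0.005, -0.0003, 0.0035, 0, 0, 255], [0, -0.005, -0.0003, 0.0035, 0, 0, 255], [0, -0.005, -0.0003, 0.0035, 0, 0, 255]]])

```text
clock: 9.52
position: [518.3, 22.0, 96.2]
ee_rot: [-0.005, 0.999, -0.036, 0.001]
contact_force: [0.6, 3.4, -1.3]
gripper_width: 11.6
```

```bash
python3 st.py
```

```text
t 9.52 pos [518.35  22.    96.25] yaw -89.46 pitch(nose up) 4.09 roll -0.13 F [ 0.64  3.37 -1.34] M [ 1.37 -0.04  0.02] w 11.6
```

drive_tool(moves=[[[0, -0.005, -0.0004, 0.0045, 0, 0, 255], [0, -0.005, -0.0004, 0.0045, 0, 0, 255], [0, -0.005, -0.0004, 0.0045, 0, 0, 255], [0, -0.005, -0.0004, 0.0045, 0, 0, 255], [0, -0.003, -0.0003, 0.002, 0, 0, 255], [0, 0, 0, 0, 0, 0, 255]]])

```text
clock: 10.02
position: [516.9, -2.5, 99.4]
ee_rot: [-0.004, 0.999, -0.047, -0.001]
contact_force: [-0.7, 0.5, -1.6]
gripper_width: 11.8
```

```bash
python3 st.py
```

```text
t 10.02 pos [516.87  -2.49  99.43] yaw -89.54 pitch(nose up) 5.37 roll 0.1 F [-0.66  0.47 -1.63] M [0.21 0.11 0.03] w 11.8
```

drive_tool(moves=[[[0, -0.0004, 0.0002, -0.005, 0, 0, 255], [0, -0.0009, 0.0005, -0.01, 0, 0, 255], [0, -0.001, 0.00056, -0.012, 0, 0, 255], [0, -0.001, 0.00056, -0.012, 0, 0, 255], [0, 0, 0, 0, 0, 0, 255]]])

```text
clock: 10.43
position: [517.1, -5.4, 98.0]
ee_rot: [-0.004, 1.0, -0.026, -0.0]
contact_force: [-2.4, 0.5, -0.6]
gripper_width: 11.8
```

```bash
python3 st.py
```

```text
t 10.43 pos [517.12  -5.39  98.04] yaw -89.56 pitch(nose up) 3.03 roll 0.06 F [-2.38  0.46 -0.65] M [0.12 0.72 0.  ] w 11.8
```

drive_tool(moves=[[[0, -0.001, 0.00056, -0.012, 0, 0, 255], [0, -0.001, 0.00056, -0.012, 0, 0, 255], [0, -0.001, 0.00056, -0.012, 0, 0, 255], [0, 0, 0, 0, 0, 0, 255]]])

```text
clock: 10.77
position: [517.2, -8.4, 96.5]
ee_rot: [-0.004, 1.0, -0.008, -0.0]
contact_force: [-3.5, -0.6, 0.9]
gripper_width: 11.8
```

```bash
python3 st.py
```

```text
t 10.77 pos [517.24  -8.42  96.48] yaw -89.55 pitch(nose up) 0.96 roll 0.06 F [-3.49 -0.59  0.89] M [-0.17  1.05  0.09] w 11.8
```

drive_tool(moves=[[[0, -0.0007, 0.0004, -0.008, 0, 0, 255], [0, -0.0007, 0.0004, -0.008, 0, 0, 255], [0, 0, 0, 0, 0, 0, 255], [0, 0, 0, 0, 0, 0, 255]]])

```text
clock: 11.1
position: [517.3, -9.6, 95.8]
ee_rot: [-0.004, 1.0, -0.001, -0.0]
contact_force: [-4.5, -1.9, 2.4]
gripper_width: 12.0
```

Run:
```python
from st import *
st()
im=get_image("scene")
a=cv2.resize(im[150:260,160:380],(800,400),interpolation=cv2.INTER_CUBIC)
cv2.imwrite("pics/s3.png",cv2.convertScaleAbs(a,alpha=1.4))
```

```text
t 11.1 pos [517.3   -9.57  95.81] yaw -89.5 pitch(nose up) 0.1 roll 0.05 F [-4.54 -1.89  2.39] M [-0.72  1.31  0.07] w 12.0
```

View pics/s3.png

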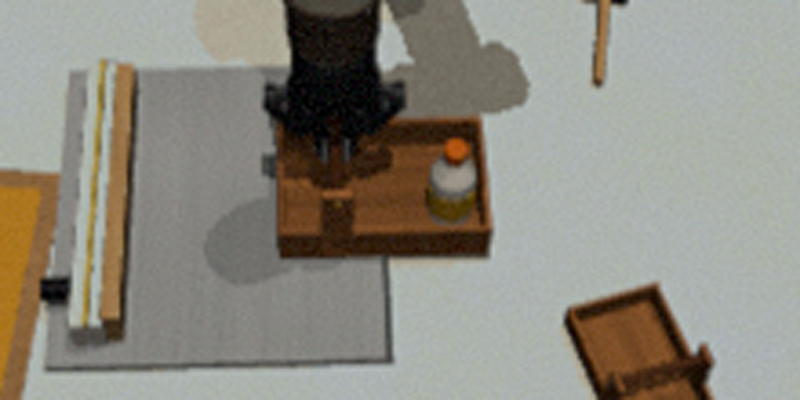

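drive_tool(moves=[[[0, -0.002, 0, 0, 0, 0, 255], [0, -0.004, 0.0002, 0, 0, 0, 255], [0, -0.006, 0.0002, 0, 0, 0, 255], [0, -0.006, 0, 0, 0, 0, 255], [0, -0.006, 0, 0, 0, 0, 255], [0, -0.006, 0, 0, 0, 0, 255], [0, -0.006, 0, 0, 0, 0, 255], [0, -0.006, 0, 0, 0, 0, 255]]])

```text
clock: 11.82
position: [518.0, -52.0, 95.3]
ee_rot: [-0.004, 1.0, -0.001, 0.0]
contact_force: [-0.0, 1.8, -4.7]
gripper_width: 12.0
```

```bash
python3 st.py
```

```text
t 11.82 pos [518.03 -52.01  95.31] yaw -89.52 pitch(nose up) 0.08 roll -0.0 F [-0.04  1.76 -4.67] M [ 0.55  0.02 -0.02] w 12.0
```

drive_tool(moves=[[[0, -0.006, 0, 0, 0, 0, 255], [0, -0.006, 0, 0, 0, 0, 255], [0, -0.006, 0, 0, 0, 0, 255], [0, -0.006, 0, 0, 0, 0, 255], [0, -0.006, 0, 0, 0, 0, 255], [0, -0.006, 0, 0, 0, 0, 255], [0, -0.006, 0, 0, 0, 0, 255], [0, -0.006, 0, 0, 0, 0, 255]]])

```text
clock: 12.48
position: [518.3, -99.9, 95.4]
ee_rot: [-0.004, 1.0, -0.001, -0.0]
contact_force: [0.8, 2.4, -4.3]
gripper_width: 12.0
```

```bash
python3 st.py
```

```text
t 12.48 pos [518.33 -99.88  95.39] yaw -89.5 pitch(nose up) 0.09 roll 0.02 F [ 0.78  2.39 -4.31] M [0.45 0.04 0.05] w 12.0
```

drive_tool(moves=[[[0, -0.006, 0.0002, 0, 0, 0, 255], [0, -0.006, 0.0002, 0, 0, 0, 255], [0, -0.006, 0.0002, 0, 0, 0, 255], [0, -0.006, 0.0002, 0, 0, 0, 255], [0, -0.005, 0, 0, 0, 0, 255], [0, -0.004, 0, 0, 0, 0, 255], [0, -0.003, 0, 0, 0, 0, 255], [0, -0.0015, 0, 0, 0, 0, 255]]])

```text
clock: 13.15
position: [519.0, -137.1, 95.0]
ee_rot: [-0.004, 1.0, -0.001, 0.0]
contact_force: [-0.1, 3.9, -1.9]
gripper_width: 11.9
```

Run:
```python
from st import *
st()
p=camera_params("wrist");im=get_image("wrist");cv2.imwrite("pics/w3.png",im);np.save("w3.npy",p,allow_pickle=True)
print(proj("wrist",[[518,-193,55],[518,-207,54]],p))
```

```text
t 13.15 pos [ 519.03 -137.1    94.97] yaw -89.51 pitch(nose up) 0.08 roll -0.04 F [-0.11  3.92 -1.85] M [0.88 0.01 0.04] w 11.9
[[175.22 216.87]
 [154.89 216.12]]
```

View pics/w3.png

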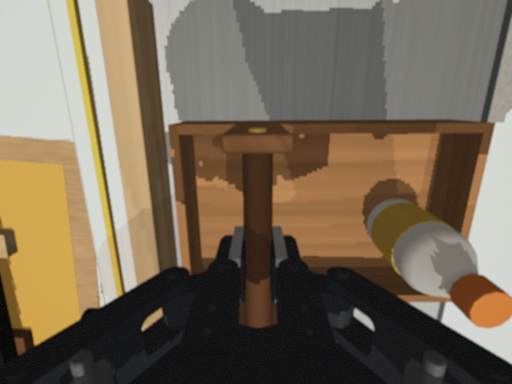

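drive_tool(moves=[[[0, -0.001, 0.0001, 0, 0, 0, 255], [0, -0.001, 0, 0, 0, 0, 255], [0, -0.001, 0, 0, 0, 0, 255], [0, -0.001, 0, 0, 0, 0, 255], [0, -0.001, 0, 0, 0, 0, 255], [0, -0.001, 0, 0, 0, 0, 255]]])

```text
clock: 13.7
position: [519.2, -142.6, 95.0]
ee_rot: [-0.005, 1.0, -0.001, 0.0]
contact_force: [-0.2, 4.1, 0.9]
gripper_width: 11.9
```

drive_tool(moves=[[[0, -0.0006, 0, 0, 0, 0, 255], [0, -0.0006, 0, 0, 0, 0, 255], [0, -0.0006, 0, 0, 0, 0, 255]]])

```text
clock: 13.95
position: [519.2, -144.5, 95.0]
ee_rot: [-0.005, 1.0, -0.001, 0.0]
contact_force: [0.4, 4.7, 1.9]
gripper_width: 11.8
```

drive_tool(moves=[[[0, -0.0005, 0, 0, 0, 0, 255], [0, -0.0005, 0, 0, 0, 0, 255], [0, -0.0005, 0, 0, 0, 0, 255], [0, -0.0005, 0, 0, 0, 0, 255]]])

```text
clock: 14.28
position: [519.2, -146.5, 95.0]
ee_rot: [-0.004, 1.0, -0.001, 0.0]
contact_force: [0.4, 5.2, 2.4]
gripper_width: 12.2
```

drive_tool(moves=[[[0, -0.0004, 0, 0, 0, 0, 255], [0, -0.0004, 0, 0, 0, 0, 255], [0, -0.0004, 0, 0, 0, 0, 255]]])

```text
clock: 14.53
position: [519.2, -147.7, 95.0]
ee_rot: [-0.004, 1.0, -0.001, 0.0]
contact_force: [0.6, 5.9, 1.4]
gripper_width: 12.2
```

drive_tool(moves=[[[0, -0.0005, 0, 0, 0, 0, 255], [0, -0.0005, 0, 0, 0, 0, 255]]])

```text
clock: 14.7
position: [519.2, -148.7, 94.9]
ee_rot: [-0.005, 1.0, -0.001, 0.0]
contact_force: [0.3, 4.6, 1.9]
gripper_width: 11.9
```

drive_tool(moves=[[[0, -0.0005, 0, 0, 0, 0, 255], [0, -0.0005, 0, 0, 0, 0, 255]]])

```text
clock: 14.87
position: [519.2, -149.7, 95.0]
ee_rot: [-0.004, 1.0, -0.001, 0.0]
contact_force: [-0.0, 5.9, 1.3]
gripper_width: 11.6
```

```bash
python3 st.py
```

```text
t 14.87 pos [ 519.2  -149.71   94.97] yaw -89.49 pitch(nose up) 0.08 roll -0.04 F [-0.01  5.89  1.25] M [1.47 0.03 0.  ] w 11.6
```

drive_tool(moves=[[[0, -0.0004, 0, 0, 0, 0, 255], [0, -0.0004, 0, 0, 0, 0, 255]]])

```text
clock: 15.03
position: [519.2, -150.5, 95.0]
ee_rot: [-0.004, 1.0, -0.001, 0.0]
contact_force: [0.4, 4.6, 2.4]
gripper_width: 12.1
```

drive_tool(moves=[[[0, -0.0004, 0, 0, 0, 0, 255], [0, -0.0004, 0, 0, 0, 0, 255]]])

```text
clock: 15.2
position: [519.2, -151.3, 95.0]
ee_rot: [-0.005, 1.0, -0.001, 0.0]
contact_force: [-0.7, 5.0, 2.1]
gripper_width: 12.0
```

drive_tool(moves=[[[0, -0.0004, 0, 0, 0, 0, 255], [0, -0.0004, 0, 0, 0, 0, 255]]])

```text
clock: 15.37
position: [519.2, -152.1, 94.9]
ee_rot: [-0.004, 1.0, -0.001, 0.0]
contact_force: [0.4, 5.0, 1.0]
gripper_width: 11.9
```

drive_tool(moves=[[[0, -0.0004, 0, 0, 0, 0, 255], [0, -0.0004, 0, 0, 0, 0, 255]]])

```text
clock: 15.53
position: [519.2, -152.9, 95.0]
ee_rot: [-0.004, 1.0, -0.001, 0.0]
contact_force: [0.4, 4.8, 1.4]
gripper_width: 12.3
```

drive_tool(moves=[[[0, -0.0004, 0, 0, 0, 0, 255], [0, -0.0004, 0, 0, 0, 0, 255]]])

```text
clock: 15.7
position: [519.2, -153.6, 95.0]
ee_rot: [-0.004, 1.0, -0.001, 0.0]
contact_force: [0.7, 7.5, 1.8]
gripper_width: 12.0
```

drive_tool(moves=[[[0, -0.0002, 0, 0, 0, 0, 255], [0, 0, 0, 0, 0, 0, 255]]])

```text
clock: 15.87
position: [519.2, -153.6, 94.9]
ee_rot: [-0.004, 1.0, -0.0, 0.0]
contact_force: [-0.7, 6.3, 2.1]
gripper_width: 12.0
```

```bash
python3 st.py
```

```text
t 15.87 pos [ 519.21 -153.57   94.94] yaw -89.5 pitch(nose up) 0.06 roll -0.04 F [-0.67  6.3   2.06] M [ 1.91  0.01 -0.03] w 12.0
```

drive_tool(moves=[[[0, -0.0003, 0.0001, 0, 0, 0, 255], [0, 0, 0, 0, 0, 0, 255]]])

```text
clock: 16.03
position: [519.3, -153.7, 94.9]
ee_rot: [-0.004, 1.0, -0.0, 0.001]
contact_force: [-0.2, 8.0, 3.0]
gripper_width: 12.0
```

```bash
python3 st.py
```

```text
t 16.03 pos [ 519.33 -153.66   94.95] yaw -89.5 pitch(nose up) 0.04 roll -0.06 F [-0.2   8.04  3.04] M [ 2.19  0.05 -0.07] w 12.0
```

drive_tool(moves=[[[0, -0.0003, 0, 0, 0, 0, 255], [0, -0.0003, 0, 0, 0, 0, 255], [0, 0, 0, 0, 0, 0, 255]]])

```text
clock: 16.28
position: [519.5, -153.9, 95.0]
ee_rot: [-0.004, 1.0, -0.0, 0.001]
contact_force: [0.6, 10.2, 2.4]
gripper_width: 12.1
```

```bash
python3 st.py
```

```text
t 16.28 pos [ 519.47 -153.85   94.95] yaw -89.52 pitch(nose up) 0.01 roll -0.08 F [ 0.55 10.18  2.39] M [ 2.69 -0.01 -0.11] w 12.1
```

drive_tool(moves=[[[0, -0.0003, 0, 0, 0, 0, 255], [0, -0.0002, 0, 0, 0, 0, 255], [0, 0, 0, 0, 0, 0, 255], [0, 0, 0, 0, 0, 0, 255]]])

```text
clock: 16.62
position: [519.5, -153.9, 94.9]
ee_rot: [-0.004, 1.0, 0.0, 0.001]
contact_force: [-0.3, 10.2, 3.4]
gripper_width: 12.1
```

```bash
python3 st.py
```

```text
t 16.62 pos [ 519.46 -153.86   94.94] yaw -89.51 pitch(nose up) -0.02 roll -0.08 F [-0.31 10.17  3.39] M [ 3.32  0.09 -0.11] w 12.1
```

drive_tool(moves=[[[0, 0, 0, 0, 0, 0, 255], [0, 0, 0, 0, 0, 0, 255], [0, 0, 0, 0, 0, 0, 255], [0, 0, 0, 0, 0, 0, 255]]])

```text
clock: 16.95
position: [519.5, -153.9, 94.9]
ee_rot: [-0.004, 1.0, 0.0, 0.001]
contact_force: [-1.4, 11.2, 3.8]
gripper_width: 11.6
```

drive_tool(moves=[[[0, -0.0001, 0, 0, 0, 0, 255], [0, 0, 0, 0, 0, 0, 255], [0, 0, 0, 0, 0, 0, 255], [0, 0, 0, 0, 0, 0, 255]]])

```text
clock: 17.28
position: [519.5, -153.9, 95.0]
ee_rot: [-0.004, 1.0, 0.0, 0.001]
contact_force: [0.0, 11.5, 3.4]
gripper_width: 12.0
```

drive_tool(moves=[[[0, 0, 0, 0, 0, 0, 255], [0, 0, 0, 0, 0, 0, 255], [0, 0, 0, 0, 0, 0, 255], [0, 0, 0, 0, 0, 0, 255]]])

```text
clock: 17.62
position: [519.5, -153.9, 94.9]
ee_rot: [-0.004, 1.0, 0.0, 0.001]
contact_force: [-0.5, 11.8, 2.9]
gripper_width: 11.9
```

```bash
python3 st.py
```

```text
t 17.62 pos [ 519.49 -153.9    94.95] yaw -89.51 pitch(nose up) -0.02 roll -0.08 F [-0.54 11.78  2.93] M [ 3.42  0.05 -0.11] w 11.9
```

Wrist push is steady at about 11.5 N. Sliding friction takes some of that, so I'm adding a little and holding for another second.

drive_tool(moves=[[[0, -0.0002, 0, 0, 0, 0, 255], [0, -0.0001, 0, 0, 0, 0, 255], [0, 0, 0, 0, 0, 0, 255], [0, 0, 0, 0, 0, 0, 255], [0, 0, 0, 0, 0, 0, 255], [0, 0, 0, 0, 0, 0, 255]]])

```text
clock: 18.12
position: [519.5, -153.9, 94.9]
ee_rot: [-0.004, 1.0, 0.0, 0.001]
contact_force: [-0.3, 13.1, 4.1]
gripper_width: 12.0
```

drive_tool(moves=[[[0, 0, 0, 0, 0, 0, 255], [0, 0, 0, 0, 0, 0, 255], [0, 0, 0, 0, 0, 0, 255], [0, 0, 0, 0, 0, 0, 255], [0, 0, 0, 0, 0, 0, 255]]])

```text
clock: 18.53
position: [519.5, -153.9, 95.0]
ee_rot: [-0.004, 1.0, 0.0, 0.001]
contact_force: [0.2, 13.0, 3.8]
gripper_width: 12.0
```

drive_tool(moves=[[[0, 0, 0, 0, 0, 0, 255], [0, 0, 0, 0, 0, 0, 255], [0, 0, 0, 0, 0, 0, 255], [0, 0, 0, 0, 0, 0, 255]]])

```text
clock: 18.87
position: [519.5, -153.9, 94.9]
ee_rot: [-0.004, 1.0, 0.0, 0.001]
contact_force: [0.2, 13.8, 3.8]
gripper_width: 11.9
```

```bash
python3 st.py
```

```text
t 18.87 pos [ 519.47 -153.9    94.95] yaw -89.51 pitch(nose up) -0.04 roll -0.08 F [ 0.19 13.77  3.81] M [ 3.77  0.14 -0.07] w 11.9
```

drive_tool(moves=[[[0, 0.0004, 0, 0, 0, 0, 255], [0, 0.0004, 0, 0, 0, 0, 255], [0, 0.0004, -0.0002, 0, 0, 0, 255], [0, 0.0003, -0.0002, 0, 0, 0, 255], [0, 0, 0, 0, 0, 0, 255]]])

```text
clock: 19.28
position: [519.5, -153.8, 95.0]
ee_rot: [-0.004, 1.0, -0.0, 0.001]
contact_force: [1.5, 5.4, -0.1]
gripper_width: 11.9
```

```bash
python3 st.py
```

```text
t 19.28 pos [ 519.47 -153.83   94.97] yaw -89.51 pitch(nose up) 0.06 roll -0.07 F [ 1.47  5.37 -0.11] M [ 1.83 -0.29 -0.08] w 11.9
```

drive_tool(moves=[[[0, 0.0003, 0, 0, 0, 0, 255], [0, 0.0002, 0, 0, 0, 0, 255], [0, 0, 0, 0, 0, 0, 225], [0, 0, 0, 0, 0, 0, 205], [0, 0, 0, 0, 0, 0, 190], [0, 0, 0, 0, 0, 0, 170], [0, 0, 0, 0, 0, 0, 140], [0, 0, 0, 0, 0, 0, 110]]])

```text
clock: 19.95
position: [518.7, -154.1, 95.0]
ee_rot: [-0.004, 1.0, -0.001, -0.0]
contact_force: [-0.7, -0.1, 0.0]
gripper_width: 48.4
```

```bash
python3 st.py
```

```text
t 19.95 pos [ 518.7  -154.12   95.01] yaw -89.51 pitch(nose up) 0.1 roll 0.02 F [-0.74 -0.12  0.01] M [-0.01  0.03  0.02] w 48.4
```

Free of the bar. Rising straight up, then looking.

drive_tool(moves=[[[0, 0, 0, 0, 0, 0, 60], [0, 0, -0.005, 0, 0, 0, 40], [0, 0, -0.015, 0, 0, 0, 40], [0, 0, -0.03, 0, 0, 0, 40], [0, 0, -0.035, 0, 0, 0, 40], [0, 0, -0.035, 0, 0, 0, 40], [0, 0, -0.03, 0, 0, 0, 40], [0, 0, 0, 0, 0, 0, 40]]])

```text
clock: 20.62
position: [522.4, -154.4, 252.9]
ee_rot: [-0.005, 1.0, -0.002, 0.007]
contact_force: [0.7, -1.2, 0.2]
gripper_width: 71.7
```

Run:
```python
from st import *
st()
w=get_image("wrist");im=get_image("scene")
a=cv2.convertScaleAbs(cv2.resize(im[150:260,130:350],(600,300),interpolation=cv2.INTER_CUBIC),alpha=1.4)
b=cv2.resize(w[60:324],(600,300));cv2.imwrite("pics/end.png",np.vstack([a,b]))
```

```text
t 20.62 pos [ 522.36 -154.36  252.93] yaw -89.42 pitch(nose up) 0.25 roll -0.82 F [ 0.72 -1.24  0.24] M [ 0.02 -0.07 -0.04] w 71.7
```

View pics/end.png

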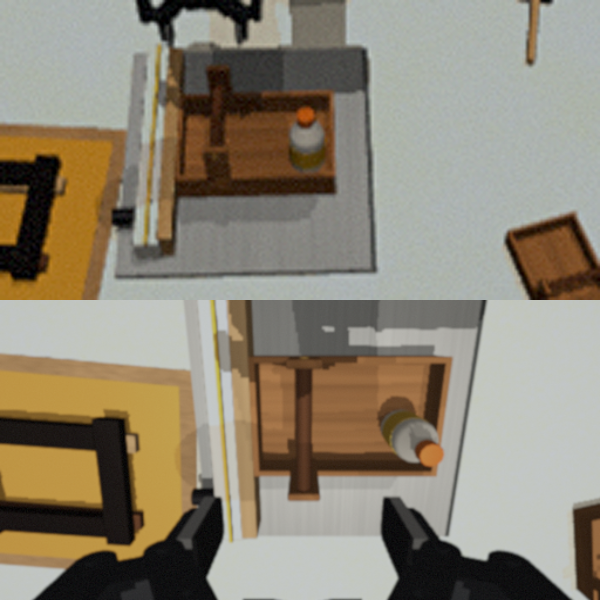

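The tote sits flush and square at the facing (lower view, col about 255), with its tail (col 450) clear of the lip (col about 465). The bottle is upright and the gripper is clear, so I'm handing in.

```bash
python3 -c "
from bench import *
print(job_done())"
```

```text
the job is handed in; nothing more can be done
None
```

The tote is on the saw plate with its nose against the fence facing, and I handed the job in at about 21 s.

- **The slide:** I gripped the bar, slid the tote along the bench and turned it about 2° to line up with the plate. I then raised the nose about 5° on the tail edge, passed it over the lip and let it bridge the step. I levelled it about the lip and slid it on. The step felt like about 9.5 mm, and the facing was met with the nose at about y = −209 mm.
- **The push:** The wrist force was 10–12 N for about 1.3 s, then 13–14 N for about 0.8 s. Sliding friction was about 5 N, so the force on the fence was roughly 6–14 N. It could not be measured directly; the highest wrist reading was 13.8 N, below the 16 N limit.
- **Last check:** The final pictures show the tote square at the facing and wholly on the plate, lying flat, with the bottle upright. The gripper was clear and read about zero force. The frame looked undisturbed; the brush was only partly in view and the sander not at all, though the arm never went near either after the grip.
- **Odd readings:** The grip width read 12 mm on the 14 mm bar. Sideways forces reached about 8 N at the lip and were gone once the tote slid on.

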